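Shut off a two-chamber insect cage, release its gate and hold the gate open

TASK

Get the insect cage ready for a colleague to take out the dish: push the white partition slide all the way down by its handle, then squeeze the gate's two catches open one after the other, the blue one beside the hinges first and the yellow one at the free edge second, pinching each coloured tab fully towards its dark post. Then take the gate by its black upright handle and swing it outwards past the ball stop until it stands wide open, about square to where it was shut. The gate springs back by itself, so finish while still holding its handle there, with the slide still down, and leave the other things on the bench, on the cage and in it where they stand.

Things in the scene. Friction and masses are not known exactly. Their poses are not given: they have to be found in the camera images.
- cage: Clear acrylic cage, white tray, fixed (all sizes here in mm): 240 wide (x), 340 long (y), roof 180 above the bench. Origin: centre of its underside; z up. Gate: end wall at the -y end (face y = -176), hinged at its -x edge. Slide at y = +30, its grey guide ears 40 above the roof at x = +-115. Catches in a row on the roof's -y edge, up to 226 above the bench.
- slide (a joint): Height of the white partition slide (a guillotine panel 210 wide, 4 thick, moving straight up and down through the roof) in m: 0 = fully down on its stop, up to 0.115 raised. It starts part raised. Friction (about 5.5 N, and it weighs 2.7 N) keeps it where it is left, so it must be pushed down.
- slide_grip (a point): Centre of the slide's black bar handle: 90 long along the cage's x, 14 wide (y) and 14 high, on two thin stems (at +-34 along the bar) above the panel; 207 above the bench when the slide is down. Pinch it from above across the cage's y. Axes as the cage's.
- hinge_catch (a joint): Travel of the blue catch, beside the hinges, in m: 0 = bolt home in the gate's keeper, 0.014 = squeezed fully to its stop (bolt drawn; it clears the keeper beyond 0.010). Friction of about 3 N; it stays where it is left.
- hinge_catch_tab: Blue finger tab of the hinge-side catch, moves with the bolt: upright plate 8 thick (cage x), 26 wide (cage y), from 187 to 226 above the bench. Origin on its centre line, 183 above the bench. It slides 14 along the cage's -x towards its post. Bolts and guides beside it lie under 197 above the bench: keep fingertips above 198.
- hinge_catch_tab_face (a point): Centre of the blue tab's pressing face, on its +x side (away from its post), 212 above the bench.
- hinge_catch_post: Dark fixed thumb post of the hinge-side catch: upright plate 8 x 26 like the tab, up to 226 above the bench, at the tab's -x side. Origin 183 above the bench, at its centre line.
- hinge_catch_post_face (a point): Centre of the post's pressing face, on its -x side (away from the tab), 212 above the bench. From this face to the tab's face it is 50 along the cage's x at rest, 36 when squeezed home.
- edge_catch (a joint): Travel of the yellow catch, nearer the gate's free edge: the same hardware and meaning as hinge_catch.
- edge_catch_tab: Yellow finger tab of the free-edge catch, 102 further along the cage's +x than the blue one; the same sizes.
- edge_catch_tab_face (a point): Centre of the yellow tab's pressing face, on its +x side, 212 above the bench.
- edge_catch_post: Dark fixed thumb post of the free-edge catch, at the yellow tab's -x side; the same sizes.
- edge_catch_post_face (a point): Centre of that post's pressing face, on its -x side, 212 above the bench; 50 from the yellow tab's face at rest, 36 squeezed.
- gate (a joint): Opening angle of the gate, rad: 0 = shut, to 1.62. Opens outwards, clockwise seen from above (free edge goes from the cage's +x round to its -y). Either bolt holds it shut. A spring pulls it shut (0.3 N m at 0, 0.5 at 1.5 rad); at about 0.75 rad it must be pulled over the sprung ball stop, some 1.2 N m more. Let go when wide open it swings back against the ball stop, to about 0.8.
- gate_hinge (a point): Point on the gate's upright hinge axis, 190 above the bench (cage frame x = -110, y = -173). Axes as the cage's.
- gate_handle: Black upright round bar on the gate, 14 in diameter, from 80 to 222 above the bench, stand-offs at 95 and 145. Origin on its axis at bench height. Gate shut, the axis is 198 along the cage's +x and 48 along its -y from the hinge axis (36 free between bar and gate frame). Turns with the gate; its y points from bar to gate.
- gate_grip (a point): Point on the bar's axis 200 above the bench, where it can be pinched from above. Axes as gate_handle.
- dish: Round glass dish, 84 across, 14 high, on the floor of the front chamber. Origin: centre of its underside. Bystander.
- vial: Small black vial, 26 across, 44 high, standing on the cage roof at the end far from the gate. Origin: centre of its underside. Bystander.
- feeder_jar: Clear jar with red cap, 56 across, 75 high, on the bench beyond the gate's sweep. Origin: centre of its underside. Bystander.
- tip_box: Yellow rack of pipette tips, 85 x 122 x 50 high, on the bench. Origin: centre of its underside. Bystander.
- wash_bottle: White plastic bottle, 68 across, 150 high, on the bench. Origin: centre of its underside. Bystander.
- tube_rack: Blue rack of small capped tubes, 60 x 150 x 52 high, on the bench. Origin: centre of its underside. Bystander.
- pipette: Dark blue and white hand pipette lying on the bench, about 260 long along its x, 25 high. Bystander.

How it is judged:
By the outcome, as a careful person would: the job done as asked, in the order asked, and still so for the second after the job is handed in, while the arm keeps its last pose, push and grip.
It also fails if it takes over 70 s, if anything falls off the work surface, if the arm or the gripper's body presses on something with over 40 N, if the wrist force passes 120 N, or if a joint passes its speed limit or range.

ROBOT

A 7-joint arm with a two-finger parallel gripper is mounted at the origin on the work surface. World frame = base frame: x ahead of the robot, y to its left, z up, the work surface at z = 0. Lengths are in m, angles in rad, forces in N, time in s.
With the tool pointing down it reaches from about 0.425 to 0.875 m from the base axis. Payload 9.9 kg.
Tool frame: the origin (TCP) lies at the very end of the fingers, on their centre line; the grasp point (between the pads) lies 19 mm behind it (arm.tcp_to_grasp is the distance from the TCP to the grasp point, in m); z points along the fingers, y is the line along which they close (so a half turn about z gives the same grasp; the last joint's range is limited). The gripper opens to 85 mm and grips with 20 to 120 N. Pads are 22 mm wide; open, the fingers measure 114 mm over their backs; the gripper's body (76 mm by 85 mm) begins 54 mm behind the grasp point. The pads swing forward as they close: fully open they stand 13 mm farther back than shut.
Start: joints at [1.178, 0.576, 0.025, 1.437, -0.015, 1.129, -0.057], TCP at [0.205, -0.643, 0.231] pointing down, gripper open.
Joint ranges: [-2.76, 2.76], [-0.34, 2.15], [-1.52, 1.57], [0.19, 2.46], [-1.09, 4.23], [0.17, 1.99], [-2.82, 2.82]. Speed limits (rad/s): [2.22, 2.22, 3.01, 3.01, 3.14, 3.14, 3.14].

INTERFACE

Orientations are given as a unit quaternion [w, x, y, z].
In Python, from station import arm gives the robot as it stands. The module is installed in compiled form; this text tells all that it offers.
- The arm moves only by the tool apply_moves, never from a script. Its argument "moves" is a list of rows, each an object of numbers: "tx", "ty", "tz": the shift along the world's x, y, z in units of 200 mm (1.0 is 200 mm); "ax", "ay", "az": the turn, a rotation vector about the world's x, y, z in units of 0.5 rad (1.0 is 0.5 rad). In form: [{"tx": .., "ty": .., "tz": .., "ax": .., "ay": .., "az": ..}, ...]. A call has 1 to 12 rows; each row is the pose to reach, as a shift and turn from the pose commanded when the call began; what a row does not reach only later rows make up. A row lasts 1/12 s, in which the tool goes at most 41.7 mm and 7.16 degrees, less where a joint would pass 70% of its speed; a pose out of reach is approached as far as the arm can. A call with a number of a shift or a turn outside -1 to 1 is refused whole. A call with a gripper value outside its range is refused whole. "fingers" is the opening, from 0 (shut) to 1 (fully open), set as the call begins (left out, the last holds). The fingers move at their own pace and stop on an object; "squeeze" is the grip in N (left out, the last holds). Time passes only in rows, so rows that repeat a pose let the fingers close. It gives the time, the measured TCP pose, the force, the opening and the grip force at its end, in the units of the state.
- arm.read_state(): the state, without advancing time (a new reading comes with each control period).
- arm.read_camera(name): name is "scene" or "side" or "wrist"; returns a dict with "pixels" (420x560x3 uint8, blue, green, red), "depth" (420x560 float32, m along the optical axis (not along the pixel's ray), 0 where there is no reading), "fx", "fy", "cx", "cy" (pixels), "dist" ([k1, k2, p1, p2, k3] as OpenCV has them; the pictures are not rectified), "cam_to_world" (4x4, takes a point from camera to world coordinates). Camera axes: x right, y up, looking along -z (the intrinsics and any distortion apply to the point x, -y, -z); pixel columns grow to the right and rows downward; lengths in m; the calibration is good to about 2 mm. A picture is of the moment at which its call begins.
- arm.finish_job(): hands the job in; it is judged then, once.
The state is a dict: "time_s": time; "joint_positions": joint angles; "qd": joint speeds; "tau": joint torques, N m; "tcp_pos": TCP position; "tool_rot": TCP orientation; "force": force on the tool from outside, world axes, zero at the start; "ft_torque": the same for the moment, N m; "opening": finger opening in m; "grasp_force": force on a finger pad.
Only numpy, scipy, OpenCV 4.12 (cv2) and the standard library are available. Lean on these libraries where they do the work, as an engineer would, in place of code of your own. Each camera call takes 0.05 s, during which the arm holds its last target. There are 200 camera calls.

## Working session

There is one attempt and no reset: what is moved stays moved. The work goes in short steps, Python scripts to look and compute and a tool call to move; the robot and the scene stay as the last step left them, time stands still between calls to the robot, and variables do not carry over. Pictures are saved under pics/ and viewed, at most 10 in all, crops included, and the job is handed in when it is done.

Besides the shell and the picture viewer there is one more tool, called after "Emit:" as a command line: name --argument value ..., lists and objects as JSON in quotes. apply_moves: Moves the arm, as the interface text tells. Its arguments: {"type":"object","properties":{"moves":{"type":"array"},"fingers":{"type":"number"},"squeeze":{"type":"number"}},"required":["moves"]}

```bash
mkdir -p pics; cat > h.py <<'E'
import numpy as np, cv2, pickle
from station import arm
def grab(names=("scene","side","wrist"),tag="a"):
    d={}
    for n in names:
        c=arm.read_camera(n); d[n]=c
        cv2.imwrite(f"pics/{tag}_{n}.png",c["pixels"])
    pickle.dump(d,open(f"pics/{tag}.pkl","wb")); return d
def K(c): return np.array([[c["fx"],0,c["cx"]],[0,c["fy"],c["cy"]],[0,0,1.]])
def ray(c,u,v):
    p=cv2.undistortPoints(np.array([[[u,v]]],float),K(c),np.array(c["dist"],float))[0,0]
    T=np.array(c["cam_to_world"]); return T[:3,3],T[:3,:3]@np.array([p[0],-p[1],-1.])
def onz(c,u,v,z):
    o,d=ray(c,u,v); return o+d*(z-o[2])/d[2]
def atd(c,u,v):
    o,d=ray(c,u,v); return o+d*c["depth"][int(round(v)),int(round(u))]
def proj(c,P):
    T=np.array(c["cam_to_world"]); q=T[:3,:3].T@(np.asarray(P,float)-T[:3,3]); q=np.array([q[0],-q[1],-q[2]])
    return cv2.projectPoints(q.reshape(1,3),np.zeros(3),np.zeros(3),K(c),np.array(c["dist"],float))[0].ravel()
def two(c1,p1,c2,p2):
    o1,d1=ray(c1,*p1);o2,d2=ray(c2,*p2)
    s=np.linalg.lstsq(np.c_[d1,-d2],o2-o1,rcond=None)[0]
    a,b=o1+d1*s[0],o2+d2*s[1]; return (a+b)/2,np.linalg.norm(a-b)
E
python3 - <<'E'
from h import *
d=grab()
for n,c in d.items(): print(n,np.round(c["cam_to_world"],3).tolist(),c["fx"],c["dist"])
s=arm.read_state(); print(s)
cv2.imwrite("pics/a_both.png",np.hstack([d["scene"]["pixels"],d["side"]["pixels"]])[:, :][:, :800] if 0 else d["scene"]["pixels"])
E
```

```text
scene [[0.488, -0.718, 0.496, 1.129], [0.873, 0.405, -0.272, -0.381], [-0.005, 0.565, 0.825, 1.113], [0.0, 0.0, 0.0, 1.0]] 396.52898678810715 [-0.07978149  0.          0.          0.          0.        ]
side [[-0.844, 0.307, -0.44, -0.197], [-0.536, -0.462, 0.706, 1.149], [0.014, 0.832, 0.555, 1.079], [0.0, 0.0, 0.0, 1.0]] 498.8996628107241 [0.01360638 0.         0.         0.         0.        ]
wrist [[0.303, 0.921, 0.246, 0.267], [-0.953, 0.293, 0.077, -0.624], [-0.001, -0.258, 0.966, 0.372], [0.0, 0.0, 0.0, 1.0]] 330.9775692364887 [-0.07115941  0.          0.          0.          0.        ]
{'time_s': 0.15, 'joint_positions': array([ 1.17818891,  0.57632403,  0.02484334,  1.43769299, -0.01499626,
        1.12899573, -0.05651141]), 'qd': array([ 0.00173389, -0.00206769, -0.00067538, -0.00258767,  0.00070093,
        0.00026141, -0.0009745 ]), 'tau': array([ 2.01517738e-03, -7.66268563e+01,  2.25197196e+00, -2.86181831e+01,
        1.53802545e-02,  9.92050016e-03,  2.08408403e-05]), 'tcp_pos': array([ 0.20506026, -0.64275061,  0.2306584 ]), 'tool_rot': array([-6.05265524e-04,  9.88101081e-01,  1.53804653e-01, -1.23943348e-04]), 'force': array([ 0.32788918, -0.51558206,  0.66981782]), 'ft_torque': array([-0.02223689, -0.02226891, -0.06524701]), 'grasp_force': 0.0, 'opening': 0.0856814248346899}
```

View pics/a_scene.png

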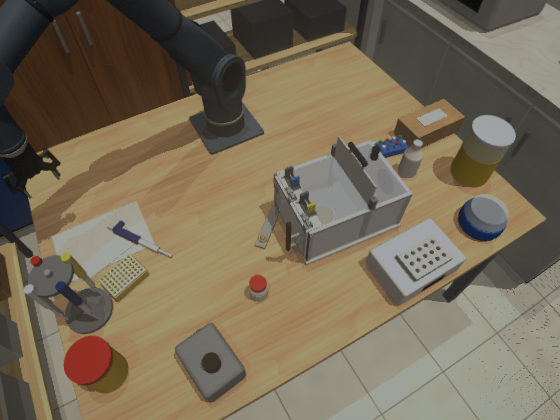

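View pics/a_side.png

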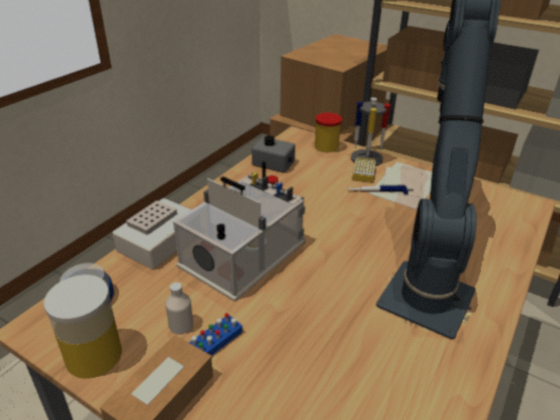

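The scene view shows the cage at about (340,195). The blue tab is near (294,180), the yellow one near (310,208), the gate's black bar near (290,235), and the slide's black handle near (357,153). Next I'll zoom in on it.

```bash
python3 - <<'E'
from h import *
d=pickle.load(open("pics/a.pkl","rb"))
a=cv2.resize(d["scene"]["pixels"][135:260,255:415],None,fx=5,fy=4.8*1.0416667,interpolation=cv2.INTER_CUBIC)[:600]
cv2.imwrite("pics/a_sc.png",cv2.resize(d["scene"]["pixels"][138:258,255:415],None,fx=5,fy=5,interpolation=cv2.INTER_CUBIC))
cv2.imwrite("pics/a_si.png",cv2.resize(d["side"]["pixels"][155:275,165:325],None,fx=5,fy=5,interpolation=cv2.INTER_CUBIC))
for n,(r0,r1,c0,c1) in {"scene":(130,260,255,415),"side":(155,290,165,325)}.items():
    hsv=cv2.cvtColor(d[n]["pixels"],cv2.COLOR_BGR2HSV)
    for nm,lo,hi in [("blue",(105,110,60),(125,255,255)),("yellow",(22,140,110),(34,255,255)),("dark",(0,0,0),(180,255,45))]:
        m=np.zeros(hsv.shape[:2],np.uint8); m[r0:r1,c0:c1]=cv2.inRange(hsv,lo,hi)[r0:r1,c0:c1]
        k,l,st,ce=cv2.connectedComponentsWithStats(m)
        for i in range(1,k):
            if st[i,4]>=8:
                u,v=ce[i]; print(n,nm,st[i],ce[i].round(1),atd(d[n],u,v).round(3))
E
```

```text
scene blue [379 137  29  18 203] [392.7 146.8] [0.439 0.483 0.029]
scene blue [291 176   8   6  16] [294.6 178.3] [0.523 0.002 0.225]
scene yellow [307 203   8   6  22] [310.3 205.2] [ 0.625 -0.008  0.223]
scene dark [371 151   8   9  42] [373.9 155. ] [0.547 0.274 0.2  ]
side blue [276 184   5  11  30] [278. 188.] [0.521 0.015 0.211]
side yellow [253 172   4   4  11] [254.5 173.6] [0.62  0.004 0.226]
side dark [283 155  11  15  94] [288.2 160.7] [ 0.737 -0.404  0.043]
side dark [261 161   7  28 107] [263.8 174.5] [ 0.643 -0.084  0.17 ]
side dark [222 178  22  13  88] [232.7 183.5] [0.569 0.184 0.3  ]
side dark [285 189   7  11  49] [288.8 194.8] [0.478 0.017 0.202]
side dark [278 193   6   4  11] [280.9 194.4] [0.515 0.006 0.184]
side dark [260 220   5   9  29] [262.7 224.1] [0.463 0.188 0.199]
side dark [218 225   7  14  86] [220.7 231.5] [0.536 0.291 0.207]
side dark [194 246  16   9  56] [199.7 249.9] [0.601 0.315 0.127]
side dark [196 255   7   7  16] [199.  257.8] [0.605 0.317 0.096]
side dark [200 256  14  14  85] [207.8 263. ] [0.569 0.319 0.094]
```

View pics/a_sc.png

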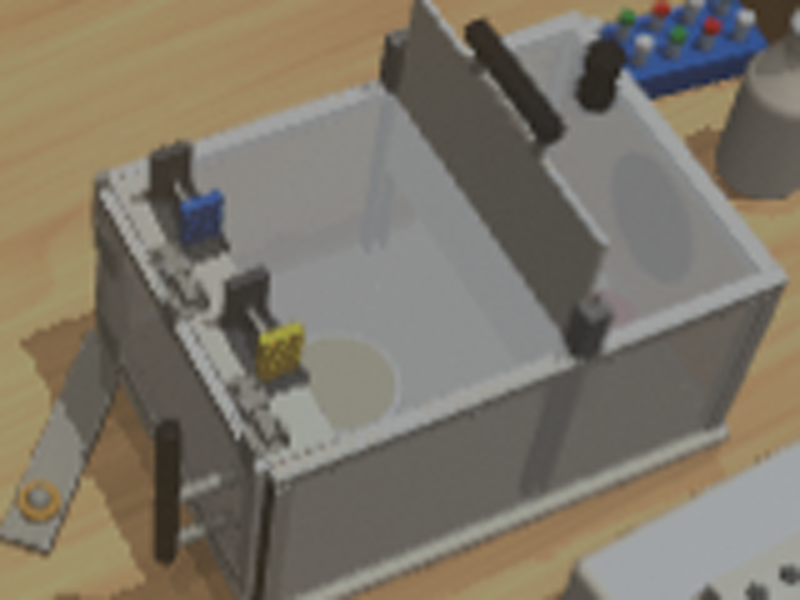

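View pics/a_si.png

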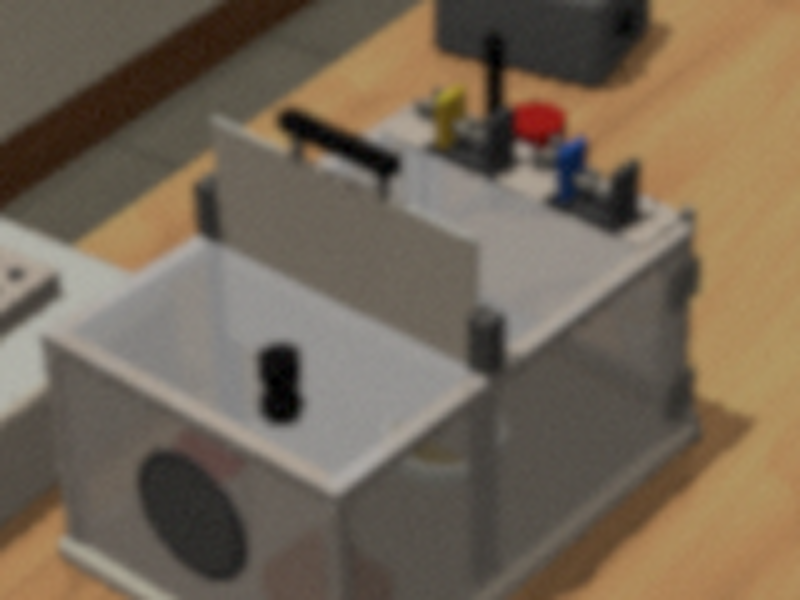

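The crops show the slide raised, with its handle ends at scene (351,144) and (365,164). The gate bar's top is at scene (289,223) and side (264,163). Both catches stand with their tabs on +x and their posts on -x. I'll fit the cage pose from these points.

```bash
python3 - <<'E'
from h import *
d=pickle.load(open("pics/a.pkl","rb")); S,D=d["scene"],d["side"]
def sc(u,v): return (255+u/5,138+v/5)
def si(u,v): return (165+u/5,155+v/5)
bar,e=two(S,sc(168,425),D,si(493,40)); print("bar top",bar.round(4),e)
h1,e1=two(S,sc(482,28),D,si(392,163)); h2,e2=two(S,sc(548,132),D,si(290,120)); print("handle -x",h1.round(4),e1,"+x",h2.round(4),e2)
ear1,e1=two(S,sc(397,45),D,si(487,315)); ear2,e2=two(S,sc(590,300),D,si(208,185)); print("ears",ear1.round(4),e1,ear2.round(4),e2)
b,e1=two(S,sc(202,195),D,si(572,145));y,e2=two(S,sc(282,330),D,si(450,93)); print("tabs top",b.round(4),e1,y.round(4),e2)
bp,e1=two(S,sc(172,147),D,si(630,165));yp,e2=two(S,sc(247,272),D,si(500,110)); print("post top",bp.round(4),e1,yp.round(4),e2)
R=[onz(S,*sc(*p),.18) for p in [(100,180),(262,468),(785,280),(580,15)]]; print("roof",np.round(R,4).tolist())
R2=[onz(D,*si(*p),.18) for p in [(690,220),(48,340),(340,490)]]; print("roof side",np.round(R2,4).tolist())
# pose fit
M=np.array([[.088,-.221],[-.045,.03],[.045,.03],[-.115,.03],[.115,.03]]);P=np.array([bar,h1,h2,ear1,ear2])[:,:2]
mc,pc=M.mean(0),P.mean(0);A=M-mc;B=P-pc
th=np.arctan2((A[:,0]*B[:,1]-A[:,1]*B[:,0]).sum(),(A*B).sum());c,s=np.cos(th),np.sin(th);Rm=np.array([[c,-s],[s,c]])
t=pc-Rm@mc;print("yaw",th,"t",t,"res mm",((M@Rm.T+t-P)*1000).round(1).tolist())
for n,p in dict(b=b,y=y,bp=bp,yp=yp,bar=bar).items(): print(n,((p[:2]-t)@Rm*1000).round(1),p[2])
for p in R+R2: print(((p[:2]-t)@Rm*1000).round(1))
E
```

```text
bar top [ 0.6427 -0.0854  0.2162] 0.0024020894441001235
handle -x [0.5387 0.1766 0.2928] 0.002860315201595545 +x [0.6194 0.1664 0.2893] 0.0004624667787785122
ears [0.4693 0.1778 0.2129] 0.0016263154171460988 [0.6882 0.1634 0.2161] 0.005224003351806045
tabs top [0.5195 0.0076 0.2229] 0.0011807050671859614 [ 0.6222 -0.0024  0.222 ] 0.0001856211762842131
post top [0.4775 0.0094 0.2229] 0.0035294177553392876 [5.803e-01 4.000e-04 2.246e-01] 0.00033492508140607206
roof [[0.449, -0.022, 0.18], [0.6717, -0.0431, 0.18], [0.7135, 0.2937, 0.18], [0.4804, 0.3171, 0.18]]
roof side [[0.4443, -0.0154, 0.18], [0.699, 0.3067, 0.18], [0.4712, 0.321, 0.18]]
yaw -0.08648129181486214 t [0.57586429 0.14141441] res mm [[1.7, -1.0], [-5.1, -1.4], [3.9, 1.1], [-5.4, 3.4], [4.9, -2.0]]
b [ -44.6 -138.2] 0.22290764660302226
y [  58.6 -139.3] 0.22197891196385827
bp [ -86.6 -140. ] 0.22294698384369505
yp [  16.6 -140.1] 0.2245817606905579
bar [  86.2 -220.1] 0.21617696054813124
[-112.3 -173.8]
[ 111.4 -175.6]
[124.  163.6]
[-110.3  166.8]
[-117.6 -167.6]
[108.4 175.3]
[-119.8  169.9]
```

Emit:
apply_moves --moves '[{"tx": 0.1,"ty": 0.1,"tz": 0.2,"az": -0.2},{"tx": 1,"ty": 1,"tz": 0.85,"az": -0.808},{"tx": 1,"ty": 1,"tz": 0.85,"az": -0.808},{"tx": 1,"ty": 1,"tz": 0.85,"az": -0.808},{"tx": 1,"ty": 1,"tz": 0.85,"az": -0.808},{"tx": 1,"ty": 1,"tz": 0.85,"az": -0.808},{"tx": 1,"ty": 1,"tz": 0.85,"az": -0.808},{"tx": 1,"ty": 1,"tz": 0.85,"az": -0.808},{"tx": 1,"ty": 1,"tz": 0.85,"az": -0.808},{"tx": 1,"ty": 1,"tz": 0.85,"az": -0.808},{"tx": 1,"ty": 1,"tz": 0.85,"az": -0.808}]' --fingers 1

```text
validation failed for argument at $.mo...
```

Emit:
apply_moves --moves '[{"tx": 0.5,"ty": 1,"tz": 0},{"tx": 0.5,"ty": 1,"tz": 0},{"tx": 0.5,"ty": 1,"tz": 0},{"tx": 0.5,"ty": 1,"tz": 0},{"tx": 0.5,"ty": 1,"tz": 0},{"tx": 0.5,"ty": 1,"tz": 0},{"tx": 0.5,"ty": 1,"tz": 0}]'

```text
validation failed for argument at $.mo...
```

Emit:
apply_moves --moves '[{"tx": 0.35,"ty": 1,"tz": 0},{"tx": 0.35,"ty": 1,"tz": 0},{"tx": 0.35,"ty": 1,"tz": 0},{"tx": 0.35,"ty": 1,"tz": 0},{"tx": 0.35,"ty": 1,"tz": 0},{"tx": 0.35,"ty": 1,"tz": 0},{"tx": 0.35,"ty": 1,"tz": 0}]'

```text
validation failed for argument at $.mo...
```

```bash
python3 - <<'E'
from h import *
s=arm.read_state(); print(s["time_s"],s["tcp_pos"],s["tool_rot"],s["joint_positions"].round(2))
d=grab(("wrist",),"b")
E
```

```text
0.15 [ 0.20506026 -0.64275061  0.2306584 ] [-6.05265524e-04  9.88101081e-01  1.53804653e-01 -1.23943348e-04] [ 1.18  0.58  0.02  1.44 -0.01  1.13 -0.06]
```

View pics/b_wrist.png

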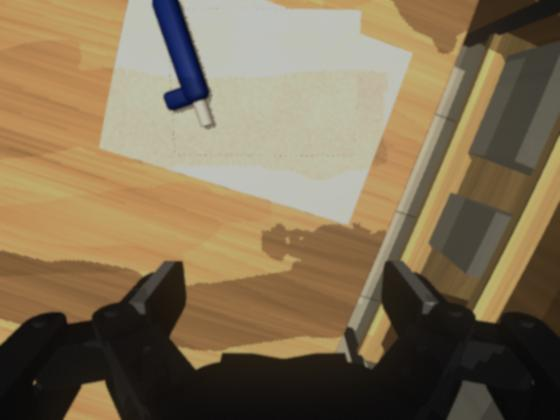

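The moves were refused, most likely because each row needs all six keys. The picture therefore shows the start view: the pipette at (180,60) and the fingers at the bottom.

Emit:
apply_moves --moves '[{"tx": 0.1,"ty": 0.1,"tz": 0.2,"ax": 0,"ay": 0,"az": -0.2},{"tx": 1,"ty": 1,"tz": 0.85,"ax": 0,"ay": 0,"az": -0.808},{"tx": 1,"ty": 1,"tz": 0.85,"ax": 0,"ay": 0,"az": -0.808},{"tx": 1,"ty": 1,"tz": 0.85,"ax": 0,"ay": 0,"az": -0.808},{"tx": 1,"ty": 1,"tz": 0.85,"ax": 0,"ay": 0,"az": -0.808},{"tx": 1,"ty": 1,"tz": 0.85,"ax": 0,"ay": 0,"az": -0.808},{"tx": 1,"ty": 1,"tz": 0.85,"ax": 0,"ay": 0,"az": -0.808},{"tx": 1,"ty": 1,"tz": 0.85,"ax": 0,"ay": 0,"az": -0.808},{"tx": 1,"ty": 1,"tz": 0.85,"ax": 0,"ay": 0,"az": -0.808},{"tx": 1,"ty": 1,"tz": 0.85,"ax": 0,"ay": 0,"az": -0.808},{"tx": 1,"ty": 1,"tz": 0.85,"ax": 0,"ay": 0,"az": -0.808}]' --fingers 1

```text
time_s: 1.12
tcp_pos: [0.4046, -0.4433, 0.401]
tool_rot: [0.0, 0.999, -0.048, -0.0]
force: [-0.2, -0.2, 0.4]
opening: 0.0857
grasp_force: 0.0
```

Emit:
apply_moves --moves '[{"tx": 0.5,"ty": 1,"tz": 0,"ax": 0,"ay": 0,"az": 0},{"tx": 0.5,"ty": 1,"tz": 0,"ax": 0,"ay": 0,"az": 0},{"tx": 0.5,"ty": 1,"tz": 0,"ax": 0,"ay": 0,"az": 0},{"tx": 0.5,"ty": 1,"tz": 0,"ax": 0,"ay": 0,"az": 0},{"tx": 0.5,"ty": 1,"tz": 0,"ax": 0,"ay": 0,"az": 0},{"tx": 0.5,"ty": 1,"tz": 0,"ax": 0,"ay": 0,"az": 0}]'

```text
time_s: 1.62
tcp_pos: [0.5068, -0.2383, 0.4003]
tool_rot: [-0.001, 0.999, -0.046, -0.0]
force: [0.6, 0.8, -0.3]
opening: 0.0853
grasp_force: 0.0
```

Emit:
apply_moves --moves '[{"tx": 0.38,"ty": 1,"tz": 0,"ax": 0,"ay": 0,"az": 0},{"tx": 0.38,"ty": 1,"tz": 0,"ax": 0,"ay": 0,"az": 0},{"tx": 0.38,"ty": 1,"tz": 0,"ax": 0,"ay": 0,"az": 0},{"tx": 0.38,"ty": 1,"tz": 0,"ax": 0,"ay": 0,"az": 0},{"tx": 0.38,"ty": 1,"tz": 0,"ax": 0,"ay": 0,"az": 0},{"tx": 0.38,"ty": 1,"tz": 0,"ax": 0,"ay": 0,"az": 0},{"tx": 0.38,"ty": 1,"tz": 0,"ax": 0,"ay": 0,"az": 0}]'

```text
time_s: 2.2
tcp_pos: [0.5815, -0.041, 0.3998]
tool_rot: [-0.0, 0.999, -0.046, -0.001]
force: [0.1, -0.7, -0.5]
opening: 0.0854
grasp_force: 0.0
```

```bash
python3 - <<'E'
from h import *
s=arm.read_state(); print(s["time_s"],s["tcp_pos"],s["tool_rot"],s["joint_positions"].round(2))
d=grab(("wrist",),"b"); print(np.round(d["wrist"]["cam_to_world"],3).tolist())
E
```

```text
2.2 [ 0.58150293 -0.04104495  0.39976643] [-4.01711259e-04  9.98946950e-01 -4.58635230e-02 -1.16906344e-03] [ 0.03  0.34 -0.07  1.38  0.02  1.42 -1.69]
[[-0.092, 0.962, 0.259, 0.647], [-0.996, -0.089, -0.024, -0.048], [-0.0, -0.26, 0.966, 0.541], [0.0, 0.0, 0.0, 1.0]]
```

View pics/b_wrist.png

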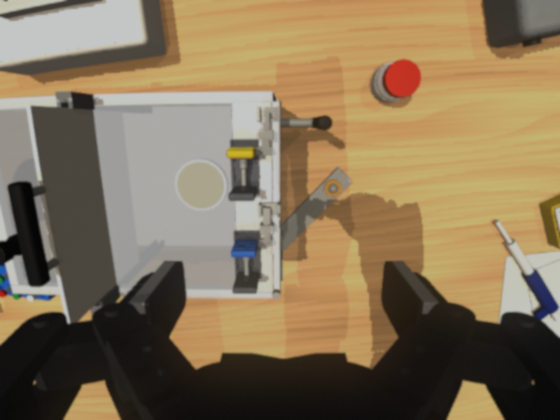

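The wrist view shows the bar's top at (323,123), the yellow tab at (241,152) and the blue tab at (244,247). The posts are at (243,195) and (246,285), and the slide handle runs from (20,188) to (38,280).

```bash
python3 - <<'E'
from h import *
W=pickle.load(open("pics/b.pkl","rb"))["wrist"]
th=-.0925;c,s=np.cos(th),np.sin(th);R=np.array([[c,-s],[s,c]])
hsv=cv2.cvtColor(W["pixels"],cv2.COLOR_BGR2HSV)
out={}
for nm,lo,hi,(r0,r1,c0,c1),z in [("blue",(105,110,60),(125,255,255),(225,262,225,262),.226),("yel",(18,140,90),(34,255,255),(140,165,220,262),.226),("bar",(0,0,0),(180,255,60),(110,136,312,335),.222),("handle",(0,0,0),(180,255,60),(180,290,8,50),.307)]:
    m=np.zeros(hsv.shape[:2],np.uint8); m[r0:r1,c0:c1]=cv2.inRange(hsv,lo,hi)[r0:r1,c0:c1]
    q=cv2.minAreaRect(cv2.findNonZero(m)); print(nm,q,cv2.boundingRect(m),onz(W,*q[0],z).round(4), atd(W,*q[0]).round(4))
pts=dict(yt=(241,149,.226),bt=(244,241,.226),bp=(246,287,.226),yp=(243,193,.226),c1=(277,95,.18),c2=(280,296,.18),bar=(324,123,.222),ear=(75,99,.22))
P={k:onz(W,*v[:2],v[2]) for k,v in pts.items()}
for k,p in P.items(): print(k,p.round(4),(p[:2]@R).round(4),"depth",atd(W,*pts[k][:2]).round(3))
for k,v in {"cageT":(.576,.1414)}.items(): print(k,np.array(v)@R)
E
```

```text
blue ((243.5, 249.0), (16.0, 23.0), 90.0) (232, 241, 24, 17) [0.5269 0.0041 0.226 ] [0.5252 0.0049 0.2216]
yel ((240.5, 152.5), (11.0, 27.0), 90.0) (227, 147, 28, 12) [ 0.6237 -0.005   0.226 ] [ 0.6236 -0.0049  0.2254]
bar ((321.5, 122.5), (11.0, 17.0), 90.0) (313, 117, 18, 12) [ 0.6441 -0.0834  0.222 ] [ 0.6441 -0.0833  0.2224]
handle ((28.5, 233.5), (103.0, 41.0), 90.0) (8, 182, 42, 104) [0.5848 0.1585 0.307 ] [0.5827 0.1657 0.2988]
yt [ 0.6269 -0.0059  0.226 ] [0.6247 0.0521] depth [ 0.627 -0.006  0.223]
bt [0.5354 0.0025 0.226 ] [0.5329 0.052 ] depth [0.525 0.007 0.197]
bp [0.484  0.0069 0.226 ] [0.4813 0.0516] depth [0.483 0.007 0.223]
yp [ 0.5847 -0.0026  0.226 ] [0.5824 0.0514] depth [ 0.584 -0.002  0.224]
c1 [ 0.6758 -0.0438  0.18  ] [0.677  0.0188] depth [ 0.69  -0.042 -0.001]
c2 [ 0.4444 -0.0249  0.18  ] [0.4448 0.0163] depth [ 0.448 -0.025  0.187]
bar [ 0.6434 -0.0857  0.222 ] [ 0.6486 -0.0259] depth [ 0.643 -0.086  0.222]
ear [0.6901 0.1481 0.22  ] [0.6735 0.2112] depth [0.691 0.153 0.213]
cageT [0.5604767  0.19399956]
```

Emit:
apply_moves --moves '[{"tx": 0,"ty": 1,"tz": 0,"ax": 0,"ay": 0,"az": 0},{"tx": 0,"ty": 1,"tz": 0,"ax": 0,"ay": 0,"az": 0},{"tx": 0,"ty": 1,"tz": 0,"ax": 0,"ay": 0,"az": 0},{"tx": 0,"ty": 1,"tz": 0,"ax": 0,"ay": 0,"az": 0},{"tx": 0,"ty": 1,"tz": 0,"ax": 0,"ay": 0,"az": 0},{"tx": 0,"ty": 1,"tz": 0,"ax": 0,"ay": 0,"az": 0},{"tx": 0,"ty": 1,"tz": 0,"ax": 0,"ay": 0,"az": 0},{"tx": 0,"ty": 1,"tz": 0,"ax": 0,"ay": 0,"az": 0}]'

```text
time_s: 2.92
tcp_pos: [0.5817, 0.1537, 0.4009]
tool_rot: [0.001, 0.999, -0.049, -0.0]
force: [0.3, -0.3, 0.0]
opening: 0.0849
grasp_force: 0.0
```

```bash
python3 - <<'E'
from h import *
s=arm.read_state(); print(s["time_s"],s["tcp_pos"].round(4),s["tool_rot"].round(4),s["joint_positions"].round(2))
d=grab(("side","scene"),"c")
for n,(r0,r1,c0,c1) in {"side":(165,200,210,255),"scene":(130,170,340,370)}.items():
    m=cv2.inRange(cv2.cvtColor(d[n]["pixels"],cv2.COLOR_BGR2HSV),(0,0,0),(180,255,50))[r0:r1,c0:c1]; print(n,cv2.boundingRect(m),cv2.countNonZero(m))
E
```

```text
2.9167 [0.5817 0.1537 0.4009] [ 1.000e-03  9.988e-01 -4.940e-02 -1.000e-04] [-0.26  0.37 -0.13  1.33  0.05  1.44 -2.05]
side (12, 13, 22, 13) 91
scene (9, 13, 18, 23) 120
```

Emit:
apply_moves --moves '[{"tx": -0.012,"ty": 0.09,"tz": 0,"ax": 0,"ay": 0,"az": 0},{"tx": -0.012,"ty": 0.09,"tz": -0.2,"ax": 0,"ay": 0,"az": 0},{"tx": -0.012,"ty": 0.09,"tz": -0.35,"ax": 0,"ay": 0,"az": 0},{"tx": -0.012,"ty": 0.09,"tz": -0.5,"ax": 0,"ay": 0,"az": 0},{"tx": -0.012,"ty": 0.09,"tz": -0.62,"ax": 0,"ay": 0,"az": 0},{"tx": -0.012,"ty": 0.09,"tz": -0.62,"ax": 0,"ay": 0,"az": 0},{"tx": -0.012,"ty": 0.09,"tz": -0.62,"ax": 0,"ay": 0,"az": 0},{"tx": -0.012,"ty": 0.09,"tz": -0.62,"ax": 0,"ay": 0,"az": 0}]'

```text
time_s: 3.68
tcp_pos: [0.5798, 0.1741, 0.2791]
tool_rot: [-0.0, 0.999, -0.048, 0.001]
force: [0.6, -0.5, 0.4]
opening: 0.0853
grasp_force: 0.0
```

Emit:
apply_moves --moves '[{"tx": 0,"ty": 0,"tz": 0,"ax": 0,"ay": 0,"az": 0},{"tx": 0,"ty": 0,"tz": 0,"ax": 0,"ay": 0,"az": 0},{"tx": 0,"ty": 0,"tz": 0,"ax": 0,"ay": 0,"az": 0},{"tx": 0,"ty": 0,"tz": 0,"ax": 0,"ay": 0,"az": 0},{"tx": 0,"ty": 0,"tz": 0,"ax": 0,"ay": 0,"az": 0},{"tx": 0,"ty": 0,"tz": 0,"ax": 0,"ay": 0,"az": 0},{"tx": 0,"ty": 0,"tz": 0,"ax": 0,"ay": 0,"az": 0},{"tx": 0,"ty": 0,"tz": 0,"ax": 0,"ay": 0,"az": 0},{"tx": 0,"ty": 0,"tz": 0,"ax": 0,"ay": 0,"az": 0},{"tx": 0,"ty": 0,"tz": 0,"ax": 0,"ay": 0,"az": 0}]' --fingers 0 --squeeze 40

```text
time_s: 4.52
tcp_pos: [0.5785, 0.172, 0.2772]
tool_rot: [0.002, 0.999, -0.049, -0.001]
force: [-2.1, -7.1, 2.2]
opening: 0.0135
grasp_force: 44.3
```

Emit:
apply_moves --moves '[{"tx": 0,"ty": 0,"tz": -0.05,"ax": 0,"ay": 0,"az": 0},{"tx": 0,"ty": 0,"tz": -0.11,"ax": 0,"ay": 0,"az": 0},{"tx": 0,"ty": 0,"tz": -0.17,"ax": 0,"ay": 0,"az": 0},{"tx": 0,"ty": 0,"tz": -0.23,"ax": 0,"ay": 0,"az": 0},{"tx": 0,"ty": 0,"tz": -0.29,"ax": 0,"ay": 0,"az": 0},{"tx": 0,"ty": 0,"tz": -0.34,"ax": 0,"ay": 0,"az": 0},{"tx": 0,"ty": 0,"tz": -0.37,"ax": 0,"ay": 0,"az": 0},{"tx": 0,"ty": 0,"tz": -0.37,"ax": 0,"ay": 0,"az": 0}]'

```text
time_s: 5.18
tcp_pos: [0.5785, 0.172, 0.2015]
tool_rot: [0.002, 0.999, -0.048, -0.001]
force: [2.0, -7.1, -7.2]
opening: 0.0133
grasp_force: 42.9
```

Emit:
apply_moves --moves '[{"tx": 0,"ty": 0,"tz": -0.02,"ax": 0,"ay": 0,"az": 0},{"tx": 0,"ty": 0,"tz": -0.03,"ax": 0,"ay": 0,"az": 0},{"tx": 0,"ty": 0,"tz": -0.03,"ax": 0,"ay": 0,"az": 0}]'

```text
time_s: 5.43
tcp_pos: [0.5785, 0.172, 0.1965]
tool_rot: [0.002, 0.999, -0.049, -0.001]
force: [0.7, -7.0, -3.3]
opening: 0.013
grasp_force: 43.6
```

Emit:
apply_moves --moves '[{"tx": 0,"ty": 0,"tz": -0.01,"ax": 0,"ay": 0,"az": 0},{"tx": 0,"ty": 0,"tz": -0.02,"ax": 0,"ay": 0,"az": 0},{"tx": 0,"ty": 0,"tz": -0.02,"ax": 0,"ay": 0,"az": 0}]'

```text
time_s: 5.68
tcp_pos: [0.5785, 0.172, 0.1928]
tool_rot: [0.002, 0.999, -0.049, -0.001]
force: [-0.7, -8.2, -2.1]
opening: 0.0131
grasp_force: 43.9
```

Emit:
apply_moves --moves '[{"tx": 0,"ty": 0,"tz": -0.01,"ax": 0,"ay": 0,"az": 0},{"tx": 0,"ty": 0,"tz": -0.01,"ax": 0,"ay": 0,"az": 0}]'

```text
time_s: 5.85
tcp_pos: [0.5786, 0.172, 0.1912]
tool_rot: [0.002, 0.999, -0.049, -0.0]
force: [-1.6, -8.7, 3.4]
opening: 0.013
grasp_force: 44.4
```

Emit:
apply_moves --moves '[{"tx": 0,"ty": 0,"tz": -0.01,"ax": 0,"ay": 0,"az": 0},{"tx": 0,"ty": 0,"tz": -0.01,"ax": 0,"ay": 0,"az": 0}]'

```text
time_s: 6.02
tcp_pos: [0.5786, 0.1721, 0.1911]
tool_rot: [0.002, 0.999, -0.049, 0.0]
force: [-7.0, -10.0, 19.6]
opening: 0.0134
grasp_force: 46.7
```

Emit:
apply_moves --moves '[{"tx": 0,"ty": 0,"tz": -0.01,"ax": 0,"ay": 0,"az": 0},{"tx": 0,"ty": 0,"tz": -0.01,"ax": 0,"ay": 0,"az": 0}]'

```text
time_s: 6.18
tcp_pos: [0.5787, 0.1721, 0.191]
tool_rot: [0.001, 0.999, -0.049, 0.001]
force: [-13.1, -12.1, 36.5]
opening: 0.0134
grasp_force: 49.0
```

Emit:
apply_moves --moves '[{"tx": 0,"ty": 0,"tz": 0.018,"ax": 0,"ay": 0,"az": 0},{"tx": 0,"ty": 0,"tz": 0.018,"ax": 0,"ay": 0,"az": 0},{"tx": 0,"ty": 0,"tz": 0.018,"ax": 0,"ay": 0,"az": 0}]'

```text
time_s: 6.43
tcp_pos: [0.5786, 0.172, 0.1912]
tool_rot: [0.002, 0.999, -0.049, -0.0]
force: [-2.6, -8.9, 6.4]
opening: 0.0131
grasp_force: 45.1
```

Emit:
apply_moves --moves '[{"tx": 0,"ty": 0,"tz": 0,"ax": 0,"ay": 0,"az": 0},{"tx": 0,"ty": 0,"tz": 0,"ax": 0,"ay": 0,"az": 0},{"tx": 0,"ty": 0,"tz": 0,"ax": 0,"ay": 0,"az": 0},{"tx": 0,"ty": 0,"tz": 0,"ax": 0,"ay": 0,"az": 0},{"tx": 0,"ty": 0,"tz": 0,"ax": 0,"ay": 0,"az": 0},{"tx": 0,"ty": 0,"tz": 0,"ax": 0,"ay": 0,"az": 0},{"tx": 0,"ty": 0,"tz": 0.1,"ax": 0,"ay": 0,"az": 0},{"tx": 0,"ty": 0,"tz": 0.3,"ax": 0,"ay": 0,"az": 0},{"tx": 0,"ty": 0,"tz": 0.5,"ax": 0,"ay": 0,"az": 0},{"tx": 0,"ty": 0,"tz": 0.65,"ax": 0,"ay": 0,"az": 0},{"tx": 0,"ty": 0,"tz": 0.65,"ax": 0,"ay": 0,"az": 0}]' --fingers 1

```text
time_s: 7.35
tcp_pos: [0.581, 0.176, 0.3279]
tool_rot: [-0.002, 0.999, -0.048, 0.005]
force: [-0.2, 0.3, 0.6]
opening: 0.0852
grasp_force: 0.0
```

Emit:
apply_moves --moves '[{"tx": -0.05,"ty": -0.1,"tz": 0,"ax": 0,"ay": 0,"az": 0.2},{"tx": -0.1,"ty": -0.2,"tz": 0,"ax": 0,"ay": 0,"az": 0.45},{"tx": -0.15,"ty": -0.3,"tz": 0,"ax": 0,"ay": 0,"az": 0.65},{"tx": -0.2,"ty": -0.4,"tz": 0,"ax": 0,"ay": 0,"az": 0.8},{"tx": -0.2,"ty": -0.4,"tz": 0,"ax": 0,"ay": 0,"az": 0.8}]'

```text
time_s: 7.77
tcp_pos: [0.5375, 0.0904, 0.3212]
tool_rot: [0.001, 0.988, 0.152, -0.0]
force: [0.5, -0.7, -0.8]
opening: 0.0853
grasp_force: 0.0
```

Emit:
apply_moves --moves '[{"tx": -0.05,"ty": -0.1,"tz": 0,"ax": 0,"ay": 0,"az": 0.2},{"tx": -0.1,"ty": -0.2,"tz": 0,"ax": 0,"ay": 0,"az": 0.45},{"tx": -0.15,"ty": -0.3,"tz": 0,"ax": 0,"ay": 0,"az": 0.65},{"tx": -0.2,"ty": -0.4,"tz": 0,"ax": 0,"ay": 0,"az": 0.8},{"tx": -0.2,"ty": -0.4,"tz": 0,"ax": 0,"ay": 0,"az": 0.8}]'

```text
time_s: 8.18
tcp_pos: [0.4974, 0.0109, 0.321]
tool_rot: [0.001, 0.939, 0.345, -0.001]
force: [0.5, -1.0, 0.1]
opening: 0.0853
grasp_force: 0.0
```

Emit:
apply_moves --moves '[{"tx": 0,"ty": 0,"tz": 0,"ax": 0,"ay": 0,"az": 0.2},{"tx": 0,"ty": 0,"tz": 0,"ax": 0,"ay": 0,"az": 0.45},{"tx": 0,"ty": 0,"tz": 0,"ax": 0,"ay": 0,"az": 0.65},{"tx": 0,"ty": 0,"tz": 0,"ax": 0,"ay": 0,"az": 0.8},{"tx": 0,"ty": 0,"tz": 0,"ax": 0,"ay": 0,"az": 0.8}]'

```text
time_s: 8.6
tcp_pos: [0.4991, 0.0156, 0.3209]
tool_rot: [-0.0, 0.851, 0.526, 0.0]
force: [0.4, -0.1, -0.3]
opening: 0.0856
grasp_force: 0.0
```

Emit:
apply_moves --moves '[{"tx": 0,"ty": 0,"tz": 0,"ax": 0,"ay": 0,"az": 0.2},{"tx": 0,"ty": 0,"tz": 0,"ax": 0,"ay": 0,"az": 0.45},{"tx": 0,"ty": 0,"tz": 0,"ax": 0,"ay": 0,"az": 0.65},{"tx": 0,"ty": 0,"tz": 0,"ax": 0,"ay": 0,"az": 0.742},{"tx": 0,"ty": 0,"tz": 0,"ax": 0,"ay": 0,"az": 0.742},{"tx": 0,"ty": 0,"tz": 0,"ax": 0,"ay": 0,"az": 0.742}]'

```text
time_s: 9.1
tcp_pos: [0.4989, 0.0153, 0.3209]
tool_rot: [-0.0, 0.741, 0.671, 0.0]
force: [-0.5, 0.5, 0.1]
opening: 0.0851
grasp_force: 0.0
```

```bash
python3 - <<'E'
from h import *
s=arm.read_state(); print(s["time_s"],s["tcp_pos"].round(4),s["tool_rot"].round(4),s["joint_positions"].round(2),s["opening"])
d=grab(("wrist","scene","side"),"d"); print(np.round(d["wrist"]["cam_to_world"],3).tolist())
S,D=d["scene"]["pixels"][125:245,265:405],d["side"]["pixels"][155:245,195:335]
W=cv2.resize(d["wrist"]["pixels"],(480,360))
out=np.zeros((600,800,3),np.uint8); out[:360,:480]=W; out[:240,480:760]=cv2.resize(S,(280,240)); out[240:420,480:760]=cv2.resize(D,(280,180))
cv2.imwrite("pics/d_all.png",out)
E
```

```text
9.1 [0.4989 0.0153 0.3209] [-1.000e-04  7.413e-01  6.712e-01  1.000e-04] [ 0.18  0.25 -0.4   1.73  0.11  1.18 -0.34] 0.08508962151408159
[[0.995, 0.097, 0.025, 0.505], [-0.1, 0.961, 0.257, 0.08], [0.001, -0.259, 0.966, 0.462], [0.0, 0.0, 0.0, 1.0]]
```

View pics/d_all.png

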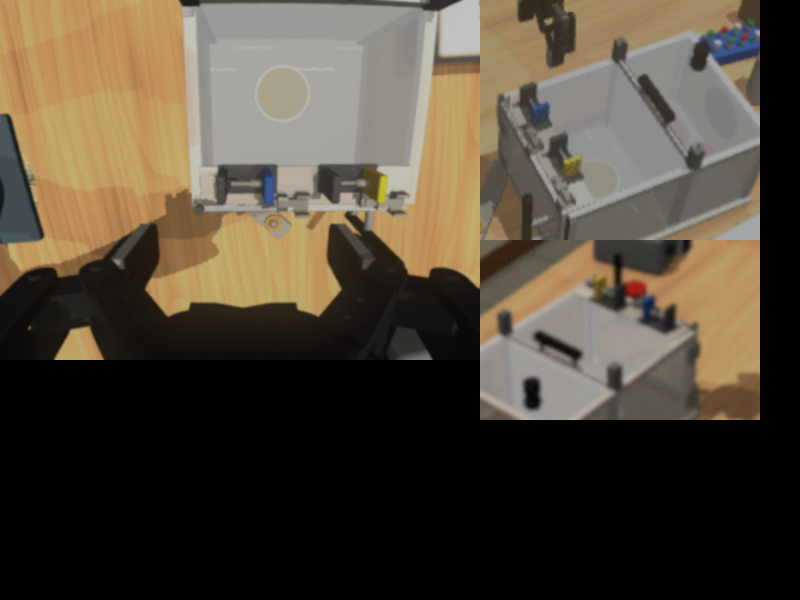

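The slide is down: in both fixed views its bar lies just above the roof. The wrist view shows the blue tab at about (313,217) full-resolution and the yellow one at about (437,217). I'll measure the catches from it.

```bash
python3 - <<'E'
from h import *
W=pickle.load(open("pics/d.pkl","rb"))["wrist"]
th=-.0955;c,s=np.cos(th),np.sin(th);R=np.array([[c,-s],[s,c]])
hsv=cv2.cvtColor(W["pixels"],cv2.COLOR_BGR2HSV)
D=W["depth"]; o=np.array(W["cam_to_world"])
v,u=np.mgrid[185:250,235:480]; 
P=np.array([atd(W,a,b) for a,b in zip(u.ravel(),v.ravel())])
h=hsv[v,u].reshape(-1,3)
q=P[:,:2]@R
col={"blue":(h[:,0]>103)&(h[:,0]<127)&(h[:,1]>110),"yel":(h[:,0]>18)&(h[:,0]<35)&(h[:,1]>130)}
for n,m in col.items():
    m=m&(P[:,2]>.218)&(P[:,2]<.232); print(n,m.sum(),"rx",np.percentile(q[m,0],[2,50,98]).round(4),"ry",np.percentile(q[m,1],[2,50,98]).round(4),"z",np.median(P[m,2]).round(4))
dk=(P[:,2]>.218)&(P[:,2]<.232)&~col["blue"]&~col["yel"]
for lo,hi in [(.45,.51),(.56,.61)]:
    m=dk&(q[:,0]>lo)&(q[:,0]<hi)&(h[:,2]<90); print("post",m.sum(),"rx",np.percentile(q[m,0],[2,50,98]).round(4),"ry",np.percentile(q[m,1],[2,50,98]).round(4))
print("tcp r",(arm.read_state()["tcp_pos"][:2]@R).round(4))
E
```

```text
blue 364 rx [0.514  0.5177 0.5224] ry [0.0443 0.0574 0.0687] z 0.2246
yel 409 rx [0.6152 0.6174 0.6223] ry [0.0444 0.0566 0.0686] z 0.2244
post 352 rx [0.4725 0.4764 0.48  ] ry [0.0444 0.0574 0.0685]
post 392 rx [0.5735 0.5763 0.5811] ry [0.0449 0.0577 0.0687]
tcp r [0.4951 0.0626]
```

Emit:
apply_moves --moves '[{"tx": -0.028,"ty": -0.027,"tz": -0.1,"ax": 0,"ay": 0,"az": 0.008},{"tx": -0.028,"ty": -0.027,"tz": -0.25,"ax": 0,"ay": 0,"az": 0.008},{"tx": -0.028,"ty": -0.027,"tz": -0.38,"ax": 0,"ay": 0,"az": 0.008},{"tx": -0.028,"ty": -0.027,"tz": -0.48,"ax": 0,"ay": 0,"az": 0.008},{"tx": -0.028,"ty": -0.027,"tz": -0.56,"ax": 0,"ay": 0,"az": 0.008},{"tx": -0.028,"ty": -0.027,"tz": -0.6,"ax": 0,"ay": 0,"az": 0.008},{"tx": -0.028,"ty": -0.027,"tz": -0.6,"ax": 0,"ay": 0,"az": 0.008},{"tx": -0.028,"ty": -0.027,"tz": -0.6,"ax": 0,"ay": 0,"az": 0.008}]'

```text
time_s: 9.92
tcp_pos: [0.4934, 0.0097, 0.2012]
tool_rot: [-0.0, 0.739, 0.674, -0.0]
force: [0.2, 0.2, 0.6]
opening: 0.0856
grasp_force: 0.0
```

Emit:
apply_moves --moves '[{"tx": 0,"ty": 0,"tz": 0,"ax": 0,"ay": 0,"az": 0},{"tx": 0,"ty": 0,"tz": 0,"ax": 0,"ay": 0,"az": 0},{"tx": 0,"ty": 0,"tz": 0,"ax": 0,"ay": 0,"az": 0},{"tx": 0,"ty": 0,"tz": 0,"ax": 0,"ay": 0,"az": 0},{"tx": 0,"ty": 0,"tz": 0,"ax": 0,"ay": 0,"az": 0},{"tx": 0,"ty": 0,"tz": 0,"ax": 0,"ay": 0,"az": 0},{"tx": 0,"ty": 0,"tz": 0,"ax": 0,"ay": 0,"az": 0},{"tx": 0,"ty": 0,"tz": 0,"ax": 0,"ay": 0,"az": 0},{"tx": 0,"ty": 0,"tz": 0,"ax": 0,"ay": 0,"az": 0},{"tx": 0,"ty": 0,"tz": 0,"ax": 0,"ay": 0,"az": 0}]' --fingers 0 --squeeze 30

```text
time_s: 10.75
tcp_pos: [0.4927, 0.0098, 0.202]
tool_rot: [0.0, 0.739, 0.674, -0.0]
force: [-6.3, 1.4, 13.5]
opening: 0.0349
grasp_force: 33.1
```

Emit:
apply_moves --moves '[{"tx": 0,"ty": 0,"tz": 0,"ax": 0,"ay": 0,"az": 0},{"tx": 0,"ty": 0,"tz": 0,"ax": 0,"ay": 0,"az": 0},{"tx": 0,"ty": 0,"tz": 0,"ax": 0,"ay": 0,"az": 0},{"tx": 0,"ty": 0,"tz": 0,"ax": 0,"ay": 0,"az": 0},{"tx": 0,"ty": 0,"tz": 0,"ax": 0,"ay": 0,"az": 0},{"tx": 0,"ty": 0,"tz": 0,"ax": 0,"ay": 0,"az": 0},{"tx": 0,"ty": 0,"tz": 0.1,"ax": 0,"ay": 0,"az": 0},{"tx": 0,"ty": 0,"tz": 0.25,"ax": 0,"ay": 0,"az": 0},{"tx": 0,"ty": 0,"tz": 0.4,"ax": 0,"ay": 0,"az": 0},{"tx": 0,"ty": 0,"tz": 0.4,"ax": 0,"ay": 0,"az": 0},{"tx": 0,"ty": 0,"tz": 0.4,"ax": 0,"ay": 0,"az": 0}]' --fingers 1

```text
time_s: 11.67
tcp_pos: [0.494, 0.0096, 0.2823]
tool_rot: [0.001, 0.739, 0.674, 0.001]
force: [0.6, -0.4, -0.5]
opening: 0.0855
grasp_force: 0.0
```

```bash
cat > tabs.py <<'E'
from h import *
def tabs(W,v0=150,v1=330,u0=100,u1=540):
    th=-.0955;c,s=np.cos(th),np.sin(th);R=np.array([[c,-s],[s,c]])
    v,u=[a.ravel() for a in np.mgrid[v0:v1,u0:u1]]
    h=cv2.cvtColor(W["pixels"],cv2.COLOR_BGR2HSV)[v,u]
    P=np.array([atd(W,a,b) for a,b in zip(u,v)]); q=P[:,:2]@R; zz=(P[:,2]>.215)&(P[:,2]<.232)
    for n,m in {"blue":(h[:,0]>103)&(h[:,0]<127)&(h[:,1]>110),"yel":(h[:,0]>18)&(h[:,0]<35)&(h[:,1]>130),"dk":(h[:,2]<90)&(h[:,1]<90)&(q[:,1]>.04)&(q[:,1]<.075)&(q[:,0]>.44)}.items():
        m=m&zz
        if n=="dk":
            for lo,hi in [(.46,.5),(.56,.6)]:
                k=m&(q[:,0]>lo)&(q[:,0]<hi)
                if k.sum()>20: print("post",k.sum(),np.percentile(q[k,0],[2,50,98]).round(4))
        elif m.sum()>20: print(n,m.sum(),"rx",np.percentile(q[m,0],[2,50,98]).round(4),"ry",np.percentile(q[m,1],[2,98]).round(4))
E
python3 - <<'E'
from tabs import *
s=arm.read_state(); print(s["time_s"],s["tcp_pos"].round(4),s["tool_rot"].round(4))
tabs(grab(("wrist",),"e")["wrist"])
E
```

```text
11.6667 [0.494  0.0096 0.2823] [0.0011 0.7386 0.6741 0.0012]
blue 513 rx [0.4999 0.5039 0.5082] ry [0.0443 0.0686]
yel 680 rx [0.615  0.6167 0.6226] ry [0.0448 0.0685]
post 518 [0.4723 0.4763 0.4799]
post 627 [0.5732 0.5754 0.5807]
```

Emit:
apply_moves --moves '[{"tx": 0.2,"ty": -0.02,"tz": 0,"ax": 0,"ay": 0,"az": 0},{"tx": 0.4,"ty": -0.04,"tz": 0,"ax": 0,"ay": 0,"az": 0},{"tx": 0.505,"ty": -0.049,"tz": 0,"ax": 0,"ay": 0,"az": 0},{"tx": 0.505,"ty": -0.049,"tz": 0,"ax": 0,"ay": 0,"az": 0},{"tx": 0.505,"ty": -0.049,"tz": -0.1,"ax": 0,"ay": 0,"az": 0},{"tx": 0.505,"ty": -0.049,"tz": -0.22,"ax": 0,"ay": 0,"az": 0},{"tx": 0.505,"ty": -0.049,"tz": -0.33,"ax": 0,"ay": 0,"az": 0},{"tx": 0.505,"ty": -0.049,"tz": -0.4,"ax": 0,"ay": 0,"az": 0},{"tx": 0.505,"ty": -0.049,"tz": -0.4,"ax": 0,"ay": 0,"az": 0},{"tx": 0.505,"ty": -0.049,"tz": -0.4,"ax": 0,"ay": 0,"az": 0}]'

```text
time_s: 12.55
tcp_pos: [0.593, -0.0003, 0.1998]
tool_rot: [-0.001, 0.738, 0.674, -0.001]
force: [-0.4, 0.8, 0.4]
opening: 0.0858
grasp_force: 0.0
```

Emit:
apply_moves --moves '[{"tx": 0,"ty": 0,"tz": 0,"ax": 0,"ay": 0,"az": 0},{"tx": 0,"ty": 0,"tz": 0,"ax": 0,"ay": 0,"az": 0},{"tx": 0,"ty": 0,"tz": 0,"ax": 0,"ay": 0,"az": 0},{"tx": 0,"ty": 0,"tz": 0,"ax": 0,"ay": 0,"az": 0},{"tx": 0,"ty": 0,"tz": 0,"ax": 0,"ay": 0,"az": 0},{"tx": 0,"ty": 0,"tz": 0,"ax": 0,"ay": 0,"az": 0},{"tx": 0,"ty": 0,"tz": 0,"ax": 0,"ay": 0,"az": 0},{"tx": 0,"ty": 0,"tz": 0,"ax": 0,"ay": 0,"az": 0},{"tx": 0,"ty": 0,"tz": 0,"ax": 0,"ay": 0,"az": 0},{"tx": 0,"ty": 0,"tz": 0,"ax": 0,"ay": 0,"az": 0}]' --fingers 0 --squeeze 30

```text
time_s: 13.38
tcp_pos: [0.5942, -0.0, 0.2024]
tool_rot: [0.0, 0.739, 0.674, 0.0]
force: [-4.7, -0.7, 11.2]
opening: 0.0346
grasp_force: 33.5
```

Emit:
apply_moves --moves '[{"tx": 0,"ty": 0,"tz": 0,"ax": 0,"ay": 0,"az": 0},{"tx": 0,"ty": 0,"tz": 0,"ax": 0,"ay": 0,"az": 0},{"tx": 0,"ty": 0,"tz": 0,"ax": 0,"ay": 0,"az": 0},{"tx": 0,"ty": 0,"tz": 0,"ax": 0,"ay": 0,"az": 0},{"tx": 0,"ty": 0,"tz": 0,"ax": 0,"ay": 0,"az": 0},{"tx": 0,"ty": 0,"tz": 0,"ax": 0,"ay": 0,"az": 0},{"tx": 0,"ty": 0,"tz": 0.1,"ax": 0,"ay": 0,"az": 0},{"tx": 0,"ty": 0,"tz": 0.25,"ax": 0,"ay": 0,"az": 0},{"tx": 0,"ty": 0,"tz": 0.4,"ax": 0,"ay": 0,"az": 0},{"tx": 0,"ty": 0,"tz": 0.4,"ax": 0,"ay": 0,"az": 0},{"tx": 0,"ty": 0,"tz": 0.4,"ax": 0,"ay": 0,"az": 0}]' --fingers 1

```text
time_s: 14.3
tcp_pos: [0.595, -0.0001, 0.2825]
tool_rot: [0.001, 0.739, 0.674, 0.001]
force: [-0.5, -0.3, -1.0]
opening: 0.0851
grasp_force: 0.0
```

```bash
python3 - <<'E'
from tabs import *
s=arm.read_state(); print(s["time_s"],s["tcp_pos"].round(4),s["tool_rot"].round(4),s["joint_positions"].round(2))
W=grab(("wrist",),"f")["wrist"]
tabs(W)
# gate bar: dark points between .200 and .226 height in front of the gate
v,u=[a.ravel() for a in np.mgrid[200:420,250:560]]
P=np.array([atd(W,a,b) for a,b in zip(u,v)])
th=-.0955;c,s=np.cos(th),np.sin(th);R=np.array([[c,-s],[s,c]]);q=P[:,:2]@R
m=(abs(P[:,2]-.222)<.006)&(q[:,1]<.0); print("bar",m.sum(),P[m].mean(0) if m.any() else 0, q[m].min(0),q[m].max(0),u[m].mean(),v[m].mean())
E
```

```text
14.3 [ 5.950e-01 -1.000e-04  2.825e-01] [0.0011 0.7386 0.6742 0.0013] [ 0.17  0.43 -0.38  1.57  0.17  1.17 -0.33]
blue 644 rx [0.501  0.5062 0.5089] ry [0.0447 0.0686]
yel 558 rx [0.6019 0.6058 0.6105] ry [0.0442 0.0688]
post 595 [0.4741 0.479  0.4804]
post 515 [0.5741 0.5783 0.5819]
bar 288 [ 0.64312536 -0.08495129  0.22012207] [ 0.64196649 -0.03147925] [ 0.65515074 -0.01728768] 360.41319444444446 332.7326388888889
```

Emit:
apply_moves --moves '[{"tx": 0.12,"ty": -0.2,"tz": 0,"ax": 0,"ay": 0,"az": 0},{"tx": 0.2415,"ty": -0.37,"tz": 0,"ax": 0,"ay": 0,"az": 0},{"tx": 0.2415,"ty": -0.427,"tz": 0,"ax": 0,"ay": 0,"az": 0},{"tx": 0.2415,"ty": -0.427,"tz": 0,"ax": 0,"ay": 0,"az": 0},{"tx": 0.2415,"ty": -0.427,"tz": -0.15,"ax": 0,"ay": 0,"az": 0},{"tx": 0.2415,"ty": -0.427,"tz": -0.3,"ax": 0,"ay": 0,"az": 0},{"tx": 0.2415,"ty": -0.427,"tz": -0.43,"ax": 0,"ay": 0,"az": 0},{"tx": 0.2415,"ty": -0.427,"tz": -0.5,"ax": 0,"ay": 0,"az": 0},{"tx": 0.2415,"ty": -0.427,"tz": -0.5,"ax": 0,"ay": 0,"az": 0},{"tx": 0.2415,"ty": -0.427,"tz": -0.5,"ax": 0,"ay": 0,"az": 0}]'

```text
time_s: 15.18
tcp_pos: [0.6415, -0.0851, 0.1797]
tool_rot: [-0.001, 0.738, 0.674, -0.001]
force: [0.4, -0.1, 0.3]
opening: 0.0856
grasp_force: 0.0
```

Emit:
apply_moves --moves '[{"tx": 0,"ty": 0,"tz": 0,"ax": 0,"ay": 0,"az": 0},{"tx": 0,"ty": 0,"tz": 0,"ax": 0,"ay": 0,"az": 0},{"tx": 0,"ty": 0,"tz": 0,"ax": 0,"ay": 0,"az": 0},{"tx": 0,"ty": 0,"tz": 0,"ax": 0,"ay": 0,"az": 0},{"tx": 0,"ty": 0,"tz": 0,"ax": 0,"ay": 0,"az": 0},{"tx": 0,"ty": 0,"tz": 0,"ax": 0,"ay": 0,"az": 0},{"tx": 0,"ty": 0,"tz": 0,"ax": 0,"ay": 0,"az": 0},{"tx": 0,"ty": 0,"tz": 0,"ax": 0,"ay": 0,"az": 0},{"tx": 0,"ty": 0,"tz": 0,"ax": 0,"ay": 0,"az": 0},{"tx": 0,"ty": 0,"tz": 0,"ax": 0,"ay": 0,"az": 0}]' --fingers 0 --squeeze 80

```text
time_s: 16.02
tcp_pos: [0.6438, -0.0859, 0.1816]
tool_rot: [0.001, 0.739, 0.674, 0.001]
force: [4.7, -0.7, 0.9]
opening: 0.0122
grasp_force: 77.9
```

```bash
python3 - <<'E'
import numpy as np
from station import arm
s=arm.read_state(); print(s["tcp_pos"].round(4),s["tool_rot"].round(4),s["force"].round(1),s["opening"],s["joint_positions"].round(2))
p=s["tcp_pos"][:2]
th=-.0955;R=lambda a:np.array([[np.cos(a),-np.sin(a)],[np.sin(a),np.cos(a)]])
hinge=p-R(th)@np.array([.198,-.048]); print("hinge",hinge)
P0=p;prev=0
for A in np.arange(0.1,1.6,.1):
    q=hinge+R(-A)@(p-hinge)
    k=int(round(A*10))-1
    if k%4==0: base=hinge+R(-(A-.1))@(p-hinge)
    print(round(A,2),q.round(4),"r",np.linalg.norm(q).round(3),"tx,ty",((q-base)/.2).round(3))
E
```

```text
[ 0.6438 -0.0859  0.1816] [0.0011 0.7386 0.6741 0.001 ] [ 4.7 -0.7  0.9] 0.01216772863789785 [ 0.26  0.59 -0.34  1.57  0.22  1.01 -0.23]
hinge [ 0.45123773 -0.01923246]
0.1 [ 0.6361 -0.1048] r 0.645 tx,ty [-0.038 -0.094]
0.2 [ 0.6267 -0.1228] r 0.639 tx,ty [-0.085 -0.185]
0.3 [ 0.6155 -0.1398] r 0.631 tx,ty [-0.141 -0.27 ]
0.4 [ 0.6026 -0.1556] r 0.622 tx,ty [-0.206 -0.349]
0.5 [ 0.5882 -0.17  ] r 0.612 tx,ty [-0.072 -0.072]
0.6 [ 0.5725 -0.183 ] r 0.601 tx,ty [-0.151 -0.137]
0.7 [ 0.5555 -0.1942] r 0.589 tx,ty [-0.235 -0.193]
0.8 [ 0.5375 -0.2038] r 0.575 tx,ty [-0.325 -0.241]
0.9 [ 0.5187 -0.2115] r 0.56 tx,ty [-0.094 -0.038]
1.0 [ 0.4992 -0.2173] r 0.544 tx,ty [-0.192 -0.067]
1.1 [ 0.4792 -0.221 ] r 0.528 tx,ty [-0.292 -0.086]
1.2 [ 0.4589 -0.2228] r 0.51 tx,ty [-0.393 -0.095]
1.3 [ 0.4385 -0.2226] r 0.492 tx,ty [-0.102  0.001]
1.4 [ 0.4183 -0.2203] r 0.473 tx,ty [-0.203  0.013]
1.5 [ 0.3984 -0.216 ] r 0.453 tx,ty [-0.303  0.034]
```

Emit:
apply_moves --moves '[{"tx": -0.017,"ty": -0.047,"tz": 0,"ax": 0,"ay": 0,"az": -0.1},{"tx": -0.038,"ty": -0.094,"tz": 0,"ax": 0,"ay": 0,"az": -0.2},{"tx": -0.06,"ty": -0.14,"tz": 0,"ax": 0,"ay": 0,"az": -0.3},{"tx": -0.085,"ty": -0.185,"tz": 0,"ax": 0,"ay": 0,"az": -0.4},{"tx": -0.112,"ty": -0.228,"tz": 0,"ax": 0,"ay": 0,"az": -0.5},{"tx": -0.141,"ty": -0.27,"tz": 0,"ax": 0,"ay": 0,"az": -0.6},{"tx": -0.173,"ty": -0.31,"tz": 0,"ax": 0,"ay": 0,"az": -0.7},{"tx": -0.206,"ty": -0.349,"tz": 0,"ax": 0,"ay": 0,"az": -0.8},{"tx": -0.206,"ty": -0.349,"tz": 0,"ax": 0,"ay": 0,"az": -0.8}]'

```text
time_s: 16.77
tcp_pos: [0.6011, -0.1577, 0.1816]
tool_rot: [0.001, 0.859, 0.512, 0.0]
force: [6.3, -2.5, 1.3]
opening: 0.012
grasp_force: 78.8
```

Emit:
apply_moves --moves '[{"tx": -0.035,"ty": -0.037,"tz": 0,"ax": 0,"ay": 0,"az": -0.1},{"tx": -0.072,"ty": -0.072,"tz": 0,"ax": 0,"ay": 0,"az": -0.2},{"tx": -0.111,"ty": -0.105,"tz": 0,"ax": 0,"ay": 0,"az": -0.3},{"tx": -0.151,"ty": -0.137,"tz": 0,"ax": 0,"ay": 0,"az": -0.4},{"tx": -0.192,"ty": -0.166,"tz": 0,"ax": 0,"ay": 0,"az": -0.5},{"tx": -0.235,"ty": -0.193,"tz": 0,"ax": 0,"ay": 0,"az": -0.6},{"tx": -0.28,"ty": -0.218,"tz": 0,"ax": 0,"ay": 0,"az": -0.7},{"tx": -0.325,"ty": -0.241,"tz": 0,"ax": 0,"ay": 0,"az": -0.8},{"tx": -0.325,"ty": -0.241,"tz": 0,"ax": 0,"ay": 0,"az": -0.8}]'

```text
time_s: 17.52
tcp_pos: [0.536, -0.2051, 0.1816]
tool_rot: [0.001, 0.943, 0.332, 0.0]
force: [1.2, -6.2, 3.1]
opening: 0.0118
grasp_force: 79.6
```

Emit:
apply_moves --moves '[{"tx": -0.046,"ty": -0.02,"tz": 0,"ax": 0,"ay": 0,"az": -0.1},{"tx": -0.094,"ty": -0.038,"tz": 0,"ax": 0,"ay": 0,"az": -0.2},{"tx": -0.142,"ty": -0.054,"tz": 0,"ax": 0,"ay": 0,"az": -0.3},{"tx": -0.192,"ty": -0.067,"tz": 0,"ax": 0,"ay": 0,"az": -0.4},{"tx": -0.242,"ty": -0.078,"tz": 0,"ax": 0,"ay": 0,"az": -0.5},{"tx": -0.292,"ty": -0.086,"tz": 0,"ax": 0,"ay": 0,"az": -0.6},{"tx": -0.342,"ty": -0.092,"tz": 0,"ax": 0,"ay": 0,"az": -0.7},{"tx": -0.393,"ty": -0.095,"tz": 0,"ax": 0,"ay": 0,"az": -0.8},{"tx": -0.393,"ty": -0.095,"tz": 0,"ax": 0,"ay": 0,"az": -0.8}]'

```text
time_s: 18.27
tcp_pos: [0.4571, -0.2236, 0.1815]
tool_rot: [0.001, 0.99, 0.139, 0.0]
force: [4.2, -6.7, 0.5]
opening: 0.012
grasp_force: 79.8
```

```bash
python3 - <<'E'
import numpy as np
from station import arm
s=arm.read_state(); print(s["tcp_pos"].round(4),s["tool_rot"].round(4),s["force"].round(1),s["opening"],s["joint_positions"].round(2))
v=s["tcp_pos"][:2]-np.array([.45124,-.01923]); v0=np.array([.6438,-.0859])-np.array([.45124,-.01923])
print(np.linalg.norm(v), np.linalg.norm(v0), np.arctan2(v0[1],v0[0])-np.arctan2(v[1],v[0]))
E
```

```text
[ 0.4571 -0.2236  0.1815] [8.000e-04 9.904e-01 1.386e-01 3.000e-04] [ 4.2 -6.7  0.5] 0.012041440603022719 [ 0.37  0.39 -0.02  1.94  0.01  0.82 -0.94]
0.20445791351658493 0.20377498006379494 1.2087136108076422
```

Emit:
apply_moves --moves '[{"tx": -0.051,"ty": -0.001,"tz": 0,"ax": 0,"ay": 0,"az": -0.1},{"tx": -0.102,"ty": 0.001,"tz": 0,"ax": 0,"ay": 0,"az": -0.2},{"tx": -0.153,"ty": 0.006,"tz": 0,"ax": 0,"ay": 0,"az": -0.3},{"tx": -0.203,"ty": 0.013,"tz": 0,"ax": 0,"ay": 0,"az": -0.4},{"tx": -0.253,"ty": 0.023,"tz": 0,"ax": 0,"ay": 0,"az": -0.5},{"tx": -0.303,"ty": 0.034,"tz": 0,"ax": 0,"ay": 0,"az": -0.6},{"tx": -0.352,"ty": 0.048,"tz": 0,"ax": 0,"ay": 0,"az": -0.7},{"tx": -0.352,"ty": 0.048,"tz": 0,"ax": 0,"ay": 0,"az": -0.7},{"tx": -0.352,"ty": 0.048,"tz": 0,"ax": 0,"ay": 0,"az": -0.7},{"tx": -0.352,"ty": 0.048,"tz": 0,"ax": 0,"ay": 0,"az": -0.7}]'

```text
time_s: 19.1
tcp_pos: [0.3882, -0.2138, 0.1815]
tool_rot: [0.001, 0.999, -0.033, 0.001]
force: [0.1, -6.6, 3.9]
opening: 0.0122
grasp_force: 79.8
```

```bash
python3 - <<'E'
from h import *
s=arm.read_state(); print(s["time_s"],s["tcp_pos"].round(4),s["force"].round(1),s["opening"],s["joint_positions"].round(2),s["qd"].round(3))
v=s["tcp_pos"][:2]-np.array([.45124,-.01923]); v0=np.array([.6438,-.0859])-np.array([.45124,-.01923])
print(np.linalg.norm(v), np.linalg.norm(v0), (np.arctan2(v0[1],v0[0])-np.arctan2(v[1],v[0]))%6.283)
d=grab(("scene","side"),"g")
cv2.imwrite("pics/g_all.png",np.vstack([cv2.resize(d["scene"]["pixels"][125:275,205:405],(400,300)),cv2.resize(d["side"]["pixels"][150:300,165:365],(400,300))]))
E
```

```text
19.1 [ 0.3882 -0.2138  0.1815] [ 0.1 -6.6  3.9] 0.012239876304938398 [ 0.34  0.3   0.08  2.09 -0.03  0.75 -1.2 ] [ 0.003  0.004 -0.002 -0.006  0.001  0.003  0.001]
0.20453392369708465 0.20377498006379494 1.5506067313274348
```

View pics/g_all.png

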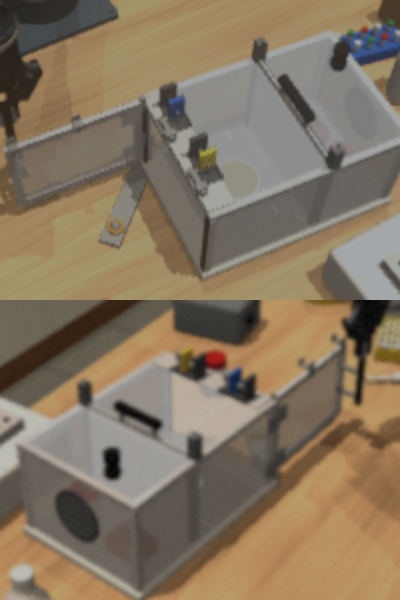

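The picture shows the gate standing square to the cage with the gripper on its bar (scene crop about (10,110)). The slide is down, both tabs are at their posts, and the bystanders are unmoved.

```bash
python3 -c "
from station import arm
print(arm.finish_job())"
```

```text
the job is handed in; nothing more can be done
None
```

The job is handed in: the slide is fully down, the blue catch and then the yellow one were squeezed open, and the gripper is holding the gate by its handle at about 1.55 rad, with nothing else seen to have moved; it took about 19 of the 70 s, but `finish_job` gave no verdict.

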